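Start a radiator-cap pressure test

ROBOT

A 6-joint arm with a two-finger parallel gripper is mounted at the origin on the work surface. World frame = base frame: x ahead of the robot, y to its left, z up, the work surface at z = 0. Lengths are in m, angles in degrees, forces in N, time in s.
With the tool pointing down it reaches from about 0.3 to 0.75 m from the base axis. Payload 8.5 kg.
Tool frame: the origin (TCP) lies between the finger pads; the fingertips stand ahead of it and the grasp point (between the pads) lies 8 mm behind it (env.tcp_to_tips is the z of the fingertips in the tool frame, in m); z points along the fingers, x is the direction in which the jaws open and shut, and the axes are right-handed (so a half turn about z gives the same grasp; the last joint's range is limited). The gripper opens to 85 mm and grips with 20 to 120 N. Pads are 22 mm wide; open, the fingers measure 114 mm over their backs; the gripper's body (76 mm by 85 mm) begins 54 mm behind the grasp point. The pads swing forward as they close: fully open they stand 13 mm farther back than shut.
Start: joints at [-88.195, 21.807, 74.336, -0, 83.858, -12.336], TCP at [0.134, -0.533, 0.242] pointing down, gripper open.
Joint ranges: [-178.18, 178.18], [-50.72, 133.34], [12.68, 142.11], [-81.47, 261.47], [9.98, 163.14], [-165.26, 165.26]. Speed limits (degrees/s): [136.94, 136.94, 180, 180, 180, 180].

INTERFACE

Orientations are given as a 3x3 rotation matrix whose columns are the frame's x, y, z axes.
In Python, from rig import observe, viewer, env gives the robot as it stands.
- The arm moves only by the tool jog_arm, never from a script. Its arguments are lists of equal length, an entry for each row: "dr": the turn, a rotation vector about the tool's x, y, z in rad, a list of three; "slide": the shift along the tool's x, y, z in m, a list of three; "gripper": the opening, from -1 (shut) to 1 (fully open), so that 0 is half open. In form: {"dr": [[rx, ry, rz], ...], "slide": [[dx, dy, dz], ...], "gripper": [gripper, ...]}. A call has exactly 10 rows; each row shifts and turns the commanded pose from where the row before left it, along the tool's axes as they then stand; what a row does not reach is not made up. A row lasts 1/10 s, in which the tool goes at most 50 mm and 8.59 degrees, less where a joint would pass 70% of its speed; a pose out of reach is approached as far as the arm can. A call is refused whole if a number of a shift passes 0.05 or a number of a turn 0.15, either way. A call with a gripper value outside its range is refused whole. The fingers move at their own pace and stop on an object; "force" is the grip in N (left out, the last holds). Time passes only in rows, so rows that do not move let the fingers close, or fill a call up. It gives the time, the measured TCP pose, the force and the opening at its end, in the units of the state.
- observe(): the state, without advancing time (a new reading comes with each control period).
- viewer.get_image(name): name is "side" or "top" or "wrist"; returns a dict with "pixels" (420x560x3 uint8, blue, green, red), "camera_matrix" (3x3 intrinsics, pixels), "R" (3x3) and "t" (3): a world point X has camera coordinates R X + t. Camera axes: x right, y down, z forward; pixel columns grow to the right and rows downward; lengths in m; the calibration is good to about 2 mm. A picture is of the moment at which its call begins. There is no depth.
- env.close_job(): hands the job in, once; it reports no verdict.
The state is a dict: "time_s": time; "q": joint angles; "qvel": joint speeds; "joint_efforts": joint torques, N m; "position": TCP position; "tool_rot": TCP orientation; "ft_force": force on the tool from outside, world axes, zero at the start; "wrist_torque": the same for the moment, N m; "grip_width": finger opening in m.
Only numpy, scipy, OpenCV 4.12 (cv2) and the standard library are available. Lean on these libraries where they do the work, as an engineer would, in place of code of your own. Each camera call takes 0.05 s, during which the arm holds its last target.

TASK

Start a pressure test of the radiator cap that is locked on the bench tester: first switch the tester on at its rocker, then push the vent knob down until it stays down, and last press the flat start button on the cordless control box all the way in and let it come back up. Only press: do not press the mushroom stop beside it, do not lift or push away the control box, and leave the spare cap and the other things on the bench where they are.

Things in the scene. Friction and masses are not known exactly. Their poses are not given: they have to be found in the camera images.
- tester: radiator-cap tester: grey desk case fixed to the bench, left or right of the robot's midline, 200 mm deep (x) by 280 mm wide (y). Its sloped grey panel rises 10 degrees towards the far (+x) side, from 60 mm high at the near edge to 96 mm. Controls on the near half: rocker on the right, vent knob on the left. Origin: centre of the underside; x away from the operator's side, y left, z up.
- test_cap (a point): top of the steel radiator cap locked on the brass test neck, far left of the panel: 70 mm across its wings, 124 mm above the bench; fixed. At the far right lies a flat 80 mm pressure gauge.
- range_dial (a point): top centre of the fixed range dial between rocker and vent knob: 32 mm wide, 15 mm tall, not used
- rocker (a joint): on/off rocker, grey V-shaped cap 44 mm long (tester x) by 25 mm wide in a black bezel 56 by 36 mm, 2 mm proud of the panel; pivots at its middle about the tester's y axis. 0 rad = off: far half flat (4.5 mm above the panel), near half raised 24 degrees, near end 9 mm higher. 0.42 rad = on: near half flat. Pressed with 2 to 3 N it goes; past 0.21 rad it snaps on and stays, before that it springs back.
- rocker_press (a point): point to press: on the top face of the rocker's near half, 15 mm from the pivot line towards the near end; it goes down about 6 mm as the rocker is switched on. Orientation as the rocker.
- rocker_pivot (a point): middle of the rocker cap, on the pivot line, 4.5 mm above the panel (does not move)
- vent (a joint): vent knob of the tester: turned aluminium knob 33 mm in diameter, 17 mm thick, sliding square to the panel (10 degrees from vertical). 0 m = up (vent open), top 38 mm above the panel; 0.010 m = pushed home (vent shut). About 3 N starts it; past 5 mm it snaps home by itself and stays down; pressed less, it springs back up.
- vent_top (a point): centre of the vent knob's flat top face, moves with the knob; its z axis is the slide direction, pointing out of the panel
- control_box: cordless two-button control box, grey and aluminium, 136 mm (x) by 72 mm (y), top face 55 mm above the bench; 0.7 to 1.2 kg, loose on the bench. Origin: centre of the underside. The start button is 35 mm from its centre towards -x, the stop 35 mm towards +x. It stands on the other side of the robot's midline from the tester.
- start (a joint): start button on the control box: flat black cylinder, 26 mm in diameter, standing 14 mm out of a steel ring whose top is 60 mm above the bench. Goes straight down; 0 m = up, 0.006 m = fully in; spring 2 N at the start, 5 N fully in; comes back when let go. It counts as pressed in at 4.5 mm.
- start_top (a point): centre of the start button's flat top, 74 mm above the bench when up
- stop (a joint): stop button on the control box: black mushroom head 40 mm in diameter, top 82 mm above the bench, wider and higher than start. Not to be pressed; 0 m = up, 0.006 m = in; spring 5 N at the start.
- stop_top (a point): centre of the mushroom stop's top
- solder_spool: loose grey spool of solder wire standing flat, 60 mm diameter, 40 mm tall, in front of the tester; origin under its centre. Leave it.
- spare_cap: loose steel radiator cap, 60 mm diameter, 72 mm over its wings, 30 mm tall, beyond the control box's far end; origin under its centre. Leave it.
- hose_fitting: loose brass hose fitting standing upright, 32 mm diameter, 42 mm tall, before the control box's near end; origin under its centre. Leave it.
- wire_brush: loose brush 200 mm long with a wooden handle at the back of the bench. Leave it.
- flux_tin: loose can, 68 mm diameter, 62 mm tall, at the back of the bench; origin under its centre. Leave it.
- screwdriver: loose screwdriver 190 mm long at the back of the bench. Leave it.
Not all that is in view belongs to the job. What is meant by the control_box is not pink or red, and is the larger of those in its own colour.

How it is judged (in metres and radians):
On the way, in this order (a step that is already met when the one before it is completed fails the run):
1. the tester is switched on at its rocker (within 0.06 rad of fully on) (value of joint rocker above 0.36 rad and value of joint vent below 0.003 m), for 0.1 s.
2. the vent knob is pushed home (at least 8 mm) (value of joint vent above 0.008 m and value of joint rocker above 0.36 rad and value of joint start below 0.002 m), for 0.1 s.
3. the start button is pressed in (at least 4.5 mm) (value of joint start above 0.0045 m and value of joint vent above 0.008 m and value of joint rocker above 0.36 rad), for 0.05 s.
At the end, for the whole second after the job is handed in: The rocker is on (over 0.36 of 0.42 rad), the vent knob is down (over 8 of 10 mm), the start button and the mushroom stop are back up (within 1 mm), the control box stands flat, at rest and within 30 mm of where it was, and every loose bystander is within 30 mm of where it was (value of joint rocker above 0.36 rad and value of joint vent above 0.008 m and value of joint each of start, stop below 0.001 m and height (world z) of control_box below 0.005 m and angle between control_box's own z axis and vertical below 0.05 rad and distance of each of control_box, solder_spool, screwdriver, spare_cap, hose_fitting, flux_tin, wire_brush from where it was at the start of the episode below 0.03 m and linear speed of control_box below 0.02 m/s); the robot touches nothing.
It fails at once if the vent was pushed in while the tester was still off (value of joint vent above 0.006 m and value of joint rocker below 0.2 rad).
It fails at once if start was pressed before the tester was on and the vent shut (value of joint start above 0.003 m and (value of joint rocker below 0.3 rad or value of joint vent below 0.007 m)).
It fails at once if the mushroom stop was pressed (value of joint stop above 0.002 m).
It fails at once if the control box was lifted, tipped or pushed away (height (world z) of control_box above 0.01 m or angle between control_box's own z axis and vertical above 0.12 rad or distance of control_box from where it was at the start of the episode above 0.03 m).
It fails at once if a loose thing on the bench was lifted or moved more than 30 mm (distance of any of solder_spool, screwdriver, spare_cap, hose_fitting, flux_tin, wire_brush from where it was at the start of the episode above 0.03 m).
It also fails if it takes over 45 s, if anything falls off the work surface, if the arm or the gripper's body presses on something with over 40 N, if the wrist force passes 120 N, or if a joint passes its speed limit or range.

## Working session

There is one attempt and no reset: what is moved stays moved. The work goes in short steps, Python scripts to look and compute and a tool call to move; the robot and the scene stay as the last step left them, time stands still between calls to the robot, and variables do not carry over. Pictures are saved under pics/ and viewed, and the job is handed in when it is done.

Besides the shell and the picture viewer there is one more tool, called after ">>>" as name(argument=value, ...) on one line, values as JSON. jog_arm: Moves the arm, as the interface text tells. Its arguments: {"type":"object","properties":{"dr":{"type":"array","items":{"type":"array","items":{"type":"number"}}},"slide":{"type":"array","items":{"type":"array","items":{"type":"number"}}},"gripper":{"type":"array","items":{"type":"number"}},"force":{"type":"number"}},"required":["dr","slide","gripper"]}

```bash
mkdir -p pics; ls; cat > h.py <<'E'
import numpy as np, cv2
from rig import observe, viewer, env
def grab(n,tag):
    d=viewer.get_image(n); cv2.imwrite(f'pics/{tag}.png',d['pixels'])
    np.savez(f'pics/{tag}.npz',**{k:np.array(d[k]) for k in('pixels','camera_matrix','R','t')})
    return d
def load(tag): return dict(np.load(f'pics/{tag}.npz'))
def ray(d,u,v):
    R=np.array(d['R']);t=np.array(d['t']).ravel();c=-R.T@t
    r=R.T@np.linalg.solve(np.array(d['camera_matrix']),[u,v,1]);return c,r/np.linalg.norm(r)
def onz(d,u,v,z):
    c,r=ray(d,u,v);return c+r*(z-c[2])/r[2]
def proj(d,X):
    p=np.array(d['camera_matrix'])@(np.array(d['R'])@np.array(X)+np.array(d['t']).ravel());return p[:2]/p[2]
E
python3 - <<'E'
from h import *
print(env.tcp_to_tips)
for n in('side','top','wrist'): 
    d=grab(n,n+'0'); print(n,np.round(ray(d,280,210),3).tolist())
print(observe())
E
```

```text
pics
0.011
side [[0.458, 0.911, 0.677], [0.075, -0.843, -0.532]]
top [[0.366, -0.002, 1.044], [0.215, -0.002, -0.977]]
wrist [[0.202, -0.517, 0.373], [-0.273, -0.082, -0.959]]
{'time_s': 0.15, 'q': array([-8.81958258e+01,  2.18345017e+01,  7.43723025e+01, -2.16161560e-03,
        8.38596617e+01, -1.23362884e+01]), 'qvel': array([-0.12203601, -0.09684994, -0.15877861, -0.00731403, -0.03301297,
       -0.03569891]), 'joint_efforts': array([ 3.88579661e-03, -4.48623526e+01, -2.31346500e+01, -9.93793515e-05,
        3.80056314e-03, -1.07032685e-05]), 'position': array([ 0.13434182, -0.53311826,  0.24184589]), 'tool_rot': array([[ 2.44303771e-01, -9.69698748e-01, -7.40147640e-05],
       [-9.69698079e-01, -2.44303691e-01,  1.15829311e-03],
       [-1.14127745e-03, -2.11203399e-04, -9.99999326e-01]]), 'ft_force': array([-0.34771968, -0.05186174, -1.14732167]), 'wrist_torque': array([ 0.00019203, -0.05691691, -0.01463113]), 'grip_width': 0.08570984438718317}
```

View pics/top0.png

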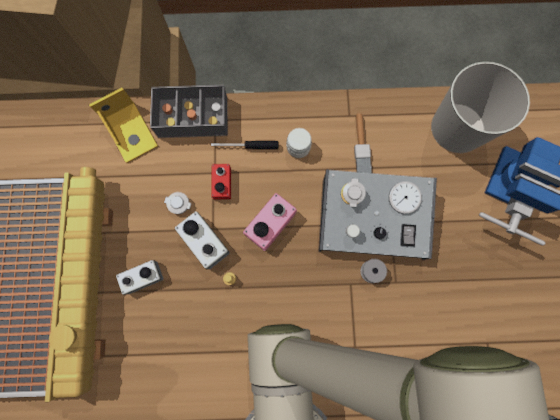

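View pics/side0.png

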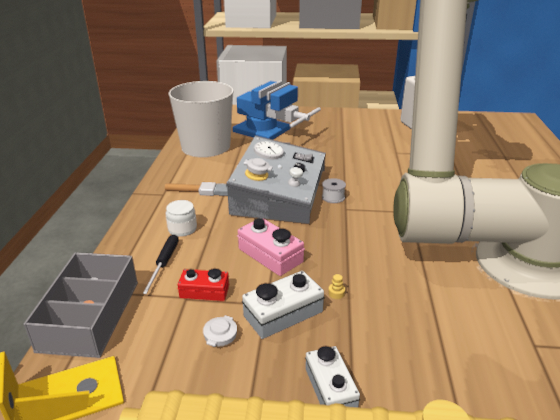

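View pics/wrist0.png

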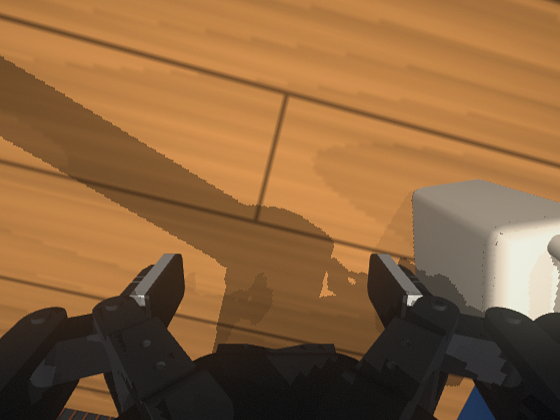

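The top view shows the tester at about (378,215) px with its rocker at (408,235) and vent knob at (353,231). The larger grey control box is at about (202,240) with start at (208,250), and the spool is at (375,271). I'll zoom in next.

```bash
python3 - <<'E'
from h import *
d=load('top0')['pixels']
cv2.imwrite('pics/z1.png',cv2.resize(d[160:290,310:445],None,fx=4.4,fy=4.4,interpolation=cv2.INTER_CUBIC))
cv2.imwrite('pics/z2.png',cv2.resize(d[185:295,155:265],None,fx=5,fy=5,interpolation=cv2.INTER_CUBIC))
d=load('side0')['pixels']
a=cv2.resize(d[130:225,220:355],None,fx=4,fy=4,interpolation=cv2.INTER_CUBIC)
cv2.imwrite('pics/z3.png',a)
E
```

```text
(no output)
```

View pics/z1.png

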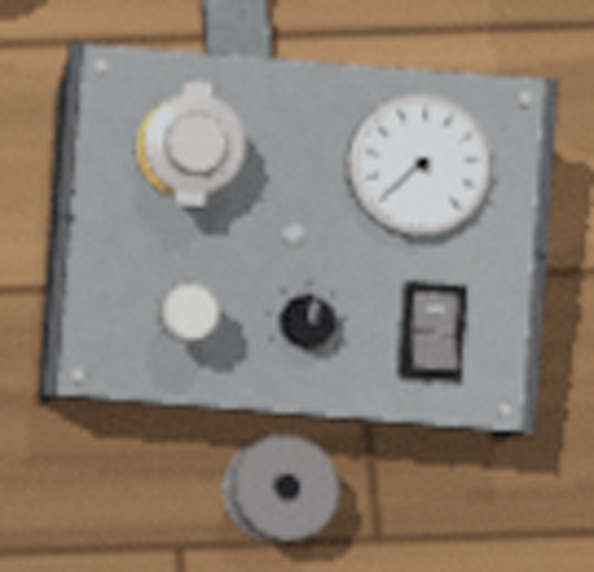

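View pics/z2.png

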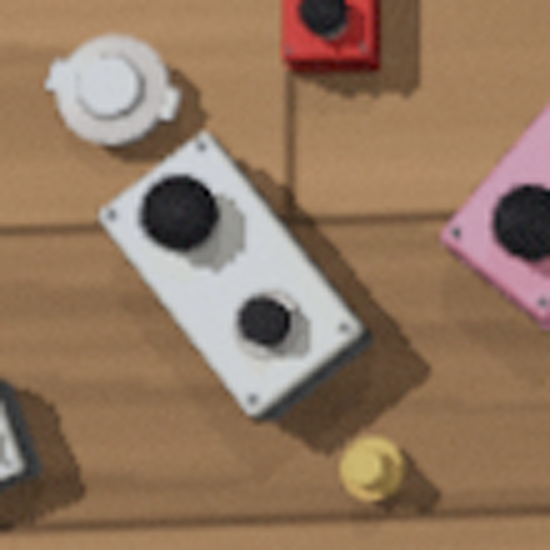

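View pics/z3.png

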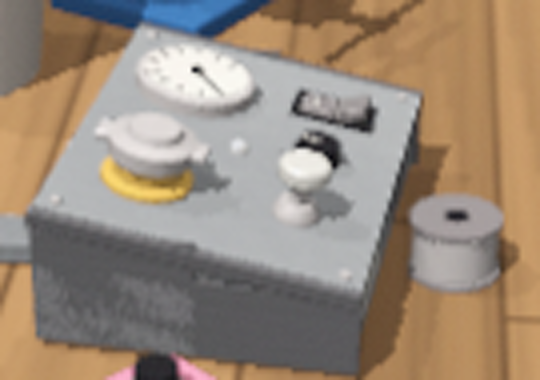

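```bash
python3 - <<'E'
from h import *
d=load('top0');s=load('side0')
z1=lambda u,v:(310+(u+.5)/4.4-.5,160+(v+.5)/4.4-.5)
z2=lambda u,v:(155+(u+.5)/5-.5,185+(v+.5)/5-.5)
z3=lambda u,v:(220+(u+.5)/4-.5,130+(v+.5)/4-.5)
TL,TR,BR,BL=[onz(d,*z1(*p),z) for p,z in(((72,43),.096),((556,80),.096),((530,432),.06),((45,398),.06))]
print('corners',TL,TR,BR,BL,np.linalg.norm(TL-TR),np.linalg.norm(BL-BR),np.linalg.norm((TL-BL)[:2]))
ey=(TL-TR)+(BL-BR);ey[2]=0;ey/=np.linalg.norm(ey);ex=np.array([ey[1],-ey[0],0]);
C=(TL+TR+BR+BL)/4;C[2]=0;print('C',C,'yaw',np.degrees(np.arctan2(ex[1],ex[0])))
a=np.radians(10);px=ex*np.cos(a)+np.array([0,0,np.sin(a)]);n=-ex*np.sin(a)+np.array([0,0,np.cos(a)])
P0=C+[0,0,.078]
def onpl(u,v,h):
    c,r=ray(d,u,v);return c+r*((P0+n*h-c)@n)/(r@n)
for nm,p,h in(('vent',(190,311),.038),('bezel',(433,332),.002),('pivotline',(433,333),.0045),('dial',(310,321),.015)):
    X=onpl(*z1(*p),h);L=X-P0;print(nm,X.round(4),'local',(L@px).round(4),(L@ey).round(4),'in side z3',((proj(s,X)-[220,130])*4).round())
b=[onz(d,*z2(*p),.055) for p in((205,132),(369,335),(255,418),(99,213))]
print('box',b,[np.linalg.norm(b[i]-b[i-1]) for i in range(4)],'c',sum(b)/4)
st=onz(d,*z2(265,321),.074);sp=onz(d,*z2(180,213),.082);print('start',st,'stop',sp,(st+sp)/2,np.linalg.norm(st-sp),'side',proj(s,st),proj(s,sp))
print('spool',onz(d,*z1(285,487),.04),'fit',onz(d,*z2(372,467),.042))
E
```

```text
corners [ 0.67670564 -0.1242581   0.096     ] [ 0.64488146 -0.40156018  0.096     ] [ 0.44660925 -0.37759148  0.06      ] [ 0.47541196 -0.10115037  0.06      ] 0.2791222312158451 0.2779375494535899 0.20261567012243997
C [ 0.56090208 -0.25114003  0.        ] yaw -6.248174280889473
vent [ 0.5157 -0.1792  0.1073] local -0.0469 0.0666 in side z3 [305. 157.]
bezel [ 0.5045 -0.3241  0.0715] local -0.0485 -0.0787 in side z3 [334. 105.]
pivotline [ 0.5036 -0.3233  0.0739] local -0.0491 -0.078 in side z3 [335. 103.]
dial [ 0.5113 -0.2509  0.0845] local -0.0475 -0.0052 in side z3 [318. 137.]
box [array([0.58853567, 0.215804  , 0.055     ]), array([0.47987347, 0.13104557, 0.055     ]), array([0.4398576 , 0.18878027, 0.055     ]), array([0.54758486, 0.26997203, 0.055     ])] [np.float64(0.06790540972414905), np.float64(0.13780952681788092), np.float64(0.07024646179072752), np.float64(0.13489724683216756)] c [0.5139629  0.20140047 0.055     ]
start [0.48644083 0.18045158 0.074     ] stop [0.54125347 0.22190898 0.082     ] [0.51384715 0.20118028 0.078     ] 0.06918917749765248 side [299.71256504 276.00175173] [267.72603094 285.58731464]
spool [ 0.42124028 -0.2396236   0.04      ] fit [0.41409338 0.13162134 0.042     ]
```

```bash
cat >> h.py <<'E'
from scipy.spatial.transform import Rotation as Ro
yaw=np.radians(-6.25);ex=np.array([np.cos(yaw),np.sin(yaw),0]);ey=np.array([-np.sin(yaw),np.cos(yaw),0])
a=np.radians(10);px=ex*np.cos(a)+np.array([0,0,np.sin(a)]);n=-ex*np.sin(a)+np.array([0,0,np.cos(a)])
RT=np.column_stack([-ey,-px,-n])
piv=np.array([.5036,-.3233,.0739]); rp=piv-.015*px   # flat
vent=np.array([.5157,-.1792,.1073])
start=np.array([.4864,.1805,.074])
def plan(Rt,tip):
    o=observe();R=np.array(o['tool_rot']);p=np.array(o['position']);tcp=np.array(tip)-np.array(Rt)[:,2]*env.tcp_to_tips
    print('t',o['time_s'],'p',p.round(4),'F',np.round(o['ft_force'],2),'w',round(o['grip_width'],4))
    print('turn',Ro.from_matrix(R.T@Rt).as_rotvec().round(4),'slide after turn',(Rt.T@(tcp-p)).round(4),'slide now',(R.T@(tcp-p)).round(4),'world',(tcp-p).round(4))
E
python3 - <<'E'
from h import *
plan(RT,rp+n*.05)
E
```

```text
t 0.15 p [ 0.1343 -0.5331  0.2418] F [-0.35 -0.05 -1.15] w 0.0857
turn [0.1727 0.0322 0.3549] slide after turn [-0.2488 -0.2948  0.1642] slide now [-0.122  -0.3855  0.1107] world [ 0.344   0.2126 -0.1105]
```

>>> jog_arm(dr=[[0.0576,0.0107,0.1183],[0.0576,0.0107,0.1183],[0.0576,0.0107,0.1183],[0,0,0],[0,0,0],[0,0,0],[0,0,0],[0,0,0],[0,0,0],[0,0,0]], slide=[[0,0,0],[0,0,0],[0,0,0],[-0.025,-0.0295,0.015],[-0.025,-0.0295,0.015],[-0.025,-0.0295,0.015],[-0.025,-0.0295,0.015],[-0.025,-0.0295,0.015],[-0.025,-0.0295,0.015],[-0.025,-0.0295,0.015]], gripper=[-1,-1,-1,-1,-1,-1,-1,-1,-1,-1])

```text
time_s: 1.15
position: [0.3749, -0.3824, 0.1742]
tool_rot: [[-0.109, -0.979, 0.173], [-0.994, 0.107, -0.02], [0.001, -0.174, -0.985]]
ft_force: [-0.2, -0.7, 0.0]
grip_width: 0.0001
```

```bash
python3 - <<'E'
from h import *
plan(RT,rp+n*.05)
E
```

```text
t 1.15 p [ 0.3749 -0.3824  0.1742] F [-0.16 -0.74  0.03] w 0.0001
turn [-0.0002 -0.0008  0.    ] slide after turn [-0.0728 -0.0872  0.0589] slide now [-0.0728 -0.0872  0.0588] world [ 0.1035  0.0619 -0.0428]
```

>>> jog_arm(dr=[[0,0,0],[0,0,0],[0,0,0],[0,0,0],[0,0,0],[0,0,0],[0,0,0],[0,0,0],[0,0,0],[0,0,0]], slide=[[-0.018,-0.0215,0.008],[-0.018,-0.0215,0.008],[-0.018,-0.0215,0.008],[-0.018,-0.0215,0.008],[0,0,0.008],[0,0,0],[0,0,0],[0,0,0],[0,0,0],[0,0,0]], gripper=[-1,-1,-1,-1,-1,-1,-1,-1,-1,-1])

```text
time_s: 2.15
position: [0.4723, -0.3224, 0.1504]
tool_rot: [[-0.11, -0.979, 0.173], [-0.994, 0.108, -0.02], [0.001, -0.174, -0.985]]
ft_force: [1.0, 0.3, 0.2]
grip_width: -0.0001
```

```bash
python3 - <<'E'
from h import *
plan(RT,rp)
for k in('top','wrist','side'): d=grab(k,k+'1'); print(k,proj(d,rp),proj(d,piv))
E
```

```text
t 2.15 p [ 0.4723 -0.3224  0.1504] F [0.98 0.35 0.16] w -0.0001
turn [-0.0006 -0.0014 -0.0005] slide after turn [-0.0025 -0.0024  0.0698] slide now [-0.0026 -0.0024  0.0698] world [ 0.0147  0.0009 -0.0683]
top [407.64814215 241.2562241 ] [408.02543721 235.29612774]
wrist [272.3728813  216.44928673] [272.31399265 196.149612  ]
side [309.15497542 157.0374737 ] [303.7307454  155.69608246]
```

View pics/wrist1.png

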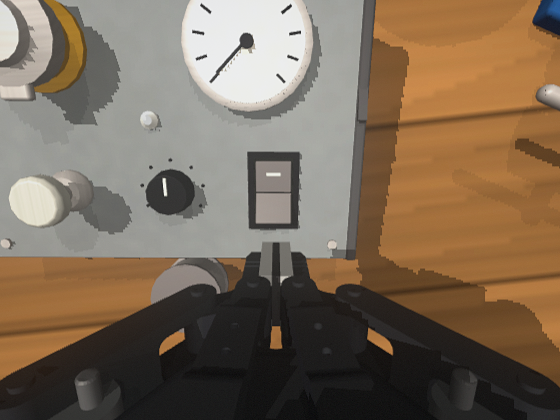

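View pics/top1.png

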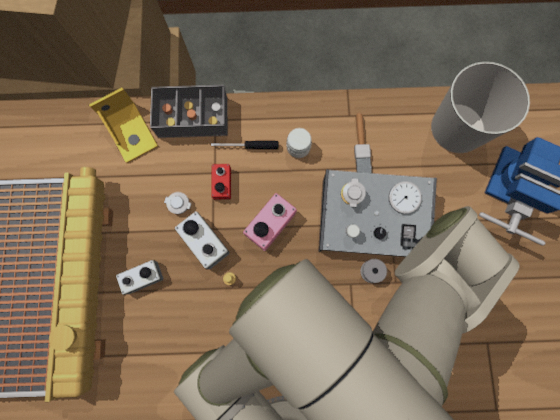

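View pics/side1.png

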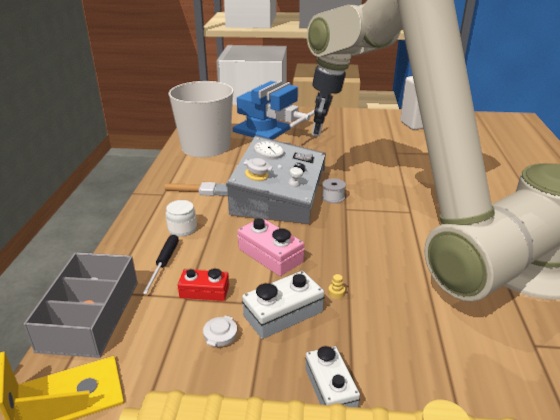

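The wrist view puts the rocker's pivot line at (273,192), against a predicted (272,196), so the two agree within about 2.5 mm. The fingertips are at (275,245). Descending.

>>> jog_arm(dr=[[0,0,0],[0,0,0],[0,0,0],[0,0,0],[0,0,0],[0,0,0],[0,0,0],[0,0,0],[0,0,0],[0,0,0]], slide=[[-0.0025,-0.0035,0.014],[0,0,0.014],[0,0,0.014],[0,0,0.008],[0,0,0.004],[0,0,0.004],[0,0,0.003],[0,0,0.002],[0,0,0.002],[0,0,0]], gripper=[-1,-1,-1,-1,-1,-1,-1,-1,-1,-1])

```text
time_s: 3.3
position: [0.4877, -0.3212, 0.0867]
tool_rot: [[-0.109, -0.979, 0.173], [-0.994, 0.107, -0.02], [0.001, -0.174, -0.985]]
ft_force: [-0.6, -0.5, -0.2]
grip_width: -0.0001
```

```bash
python3 - <<'E'
from h import *
plan(RT,rp)
for k in('wrist',): d=grab(k,k+'2'); print(k,proj(d,rp),proj(d,piv))
E
```

```text
t 3.3 p [ 0.4877 -0.3212  0.0867] F [-0.64 -0.52 -0.18] w -0.0001
turn [-0.0006 -0.0011  0.    ] slide after turn [0.0003 0.0014 0.0044] slide now [0.0003 0.0014 0.0044] world [-0.0006 -0.0003 -0.0046]
wrist [276.56244195 261.79822278] [276.60081569 234.61894282]
```

View pics/wrist2.png

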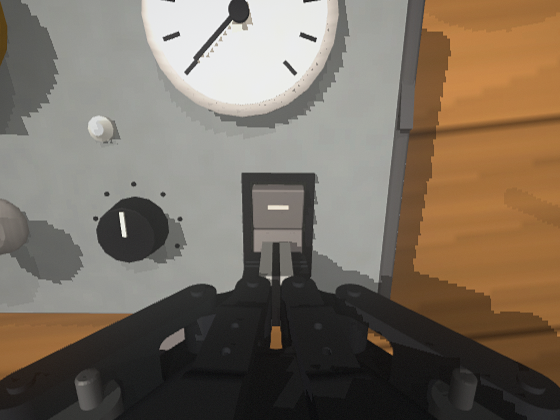

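The tip is over the rocker's near half at (275,245) and hasn't touched it yet. Pressing.

>>> jog_arm(dr=[[0,0,0],[0,0,0],[0,0,0],[0,0,0],[0,0,0],[0,0,0],[0,0,0],[0,0,0],[0,0,0],[0,0,0]], slide=[[0,0,0.001],[0,0,0.001],[0,0,0.001],[0,0,0.001],[0,0,0.001],[0,0,0],[0,0,0],[0,0,0],[0,0,0],[0,0,0]], gripper=[-1,-1,-1,-1,-1,-1,-1,-1,-1,-1])

```text
time_s: 4.35
position: [0.4884, -0.3213, 0.0823]
tool_rot: [[-0.109, -0.979, 0.173], [-0.994, 0.107, -0.02], [0.001, -0.174, -0.985]]
ft_force: [-2.5, 1.3, 5.3]
grip_width: 0.0004
```

```bash
python3 - <<'E'
from h import *
plan(RT,rp)
for k in('wrist',): d=grab(k,k+'3')
cv2.imwrite('pics/z4.png',cv2.resize(d['pixels'][150:300,200:350],None,fx=3.5,fy=3.5))
E
```

```text
t 4.35 p [ 0.4884 -0.3213  0.0823] F [-2.53  1.28  5.31] w 0.0004
turn [-0.0005 -0.0012  0.0003] slide after turn [ 0.0004  0.0014 -0.    ] slide now [ 0.0004  0.0014 -0.    ] world [-0.0014 -0.0002 -0.0002]
```

View pics/z4.png

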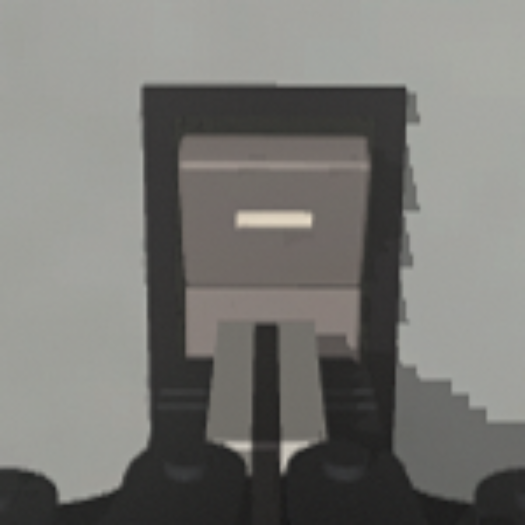

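The far half now stands raised, and the force is 5 N. I'll press 1.5 mm more for certainty, then retract.

>>> jog_arm(dr=[[0,0,0],[0,0,0],[0,0,0],[0,0,0],[0,0,0],[0,0,0],[0,0,0],[0,0,0],[0,0,0],[0,0,0]], slide=[[0,0,0.001],[0,0,0.0005],[0,0,0],[0,0,-0.01],[0,0,-0.025],[0,0,-0.025],[0,0,-0.015],[0,0,0],[0,0,0],[0,0,0]], gripper=[-1,-1,-1,-1,-1,-1,-1,-1,-1,-1])

```text
time_s: 5.4
position: [0.4755, -0.3195, 0.1531]
tool_rot: [[-0.109, -0.979, 0.172], [-0.994, 0.107, -0.019], [-0.0, -0.173, -0.985]]
ft_force: [0.1, -0.2, -0.2]
grip_width: -0.0003
```

```bash
python3 - <<'E'
from h import *
plan(RT,vent+n*.03)
for k in('wrist',): d=grab(k,k+'4');print(proj(d,vent))
E
```

```text
t 5.4 p [ 0.4755 -0.3195  0.1531] F [ 0.13 -0.21 -0.2 ] w -0.0003
turn [ 0.0011  0.0003 -0.    ] slide after turn [-0.1438 -0.0163  0.0084] slide now [-0.1438 -0.0163  0.0084] world [ 0.0331  0.1411 -0.0054]
[ 39.3019028  209.99683996]
```

View pics/wrist4.png

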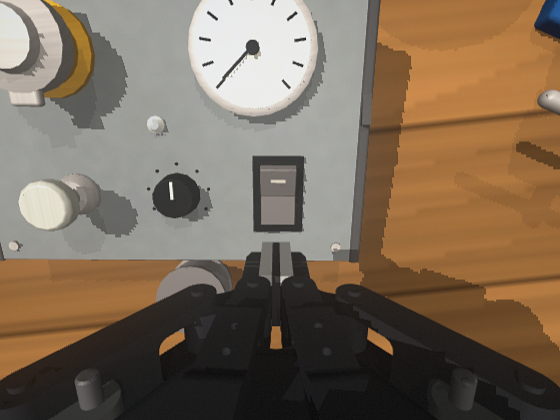

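The rocker stays on: the far half is raised and the pivot is at (280,197). The knob's top is at (49,205), against a predicted (39,210), so I'll triangulate it.

```bash
python3 - <<'E'
from h import *
w=load('wrist4');t=load('top0');s=load('side0')
im=w['pixels'];hsv=cv2.cvtColor(im,cv2.COLOR_BGR2HSV);print(im[205,49],im[190,80])
c,r=ray(w,49,205);print('wrist plane',c+r*((vent-c)@n)/(r@n))
c,r=ray(w,280,197.5);print('pivot wrist',c+r*((piv-c)@n)/(r@n))
obs=[(w,49,205),(t,310+190.5/4.4-.5,160+311.5/4.4-.5),(s,220+306/4-.5,130+165/4-.5)]
for sel in((0,1),(1,2),(0,1,2)):
    A=0;b=0
    for i in sel:
        c,r=ray(*obs[i]);M=np.eye(3)-np.outer(r,r);A=A+M;b=b+M@c
    print(sel,np.linalg.solve(A,b))
E
```

```text
[209 225 228] [123 130 136]
wrist plane [ 0.518082   -0.18602082  0.10784845]
pivot wrist [ 0.50489904 -0.32563373  0.07417249]
(0, 1) [ 0.51737336 -0.18042653  0.10010727]
(1, 2) [ 0.51617903 -0.17997612  0.1029227 ]
(0, 1, 2) [ 0.51686637 -0.18090636  0.1017731 ]
```

>>> jog_arm(dr=[[0,0,0],[0,0,0],[0,0,0],[0,0,0],[0,0,0],[0,0,0],[0,0,0],[0,0,0],[0,0,0],[0,0,0]], slide=[[-0.0355,-0.0044,0],[-0.0355,-0.0044,0],[-0.0355,-0.0044,0],[-0.0355,-0.0044,0],[0,0,0.008],[0,0,0],[0,0,0],[0,0,0],[0,0,0],[0,0,0]], gripper=[-1,-1,-1,-1,-1,-1,-1,-1,-1,-1])

```text
time_s: 6.45
position: [0.5097, -0.1813, 0.1493]
tool_rot: [[-0.11, -0.979, 0.173], [-0.994, 0.108, -0.02], [0.001, -0.174, -0.985]]
ft_force: [0.0, -0.1, -0.1]
grip_width: -0.0004
```

```bash
python3 - <<'E'
from h import *
plan(RT,[.517,-.1815,.107])
for k in('wrist',): d=grab(k,k+'5');print(proj(d,vent))
E
```

```text
t 6.45 p [ 0.5097 -0.1813  0.1493] F [ 0.01 -0.14 -0.15] w -0.0004
turn [-0.0004 -0.0012 -0.0007] slide after turn [-0.0006  0.0002  0.0319] slide now [-0.0006  0.0002  0.0319] world [ 0.0054 -0.     -0.0315]
[271.32360143 242.22527173]
```

View pics/wrist5.png

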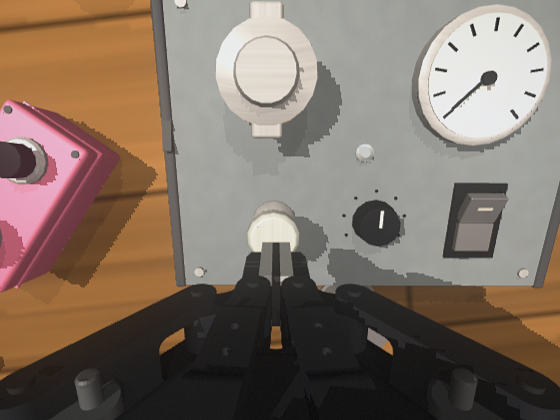

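The knob's top is centred at about (274,238), in line with the tips at x=275, and the rocker at (478,220) is clearly on. Pressing.

>>> jog_arm(dr=[[0,0,0],[0,0,0],[0,0,0],[0,0,0],[0,0,0],[0,0,0],[0,0,0],[0,0,0],[0,0,0],[0,0,0]], slide=[[0,0,0.012],[0,0,0.012],[0,0,0.003],[0,0,0.002],[0,0,0.002],[0,0,0.002],[0,0,0.002],[0,0,0.002],[0,0,0.002],[0,0,0]], gripper=[-1,-1,-1,-1,-1,-1,-1,-1,-1,-1])

```text
time_s: 7.5
position: [0.5165, -0.1814, 0.1105]
tool_rot: [[-0.109, -0.979, 0.172], [-0.994, 0.107, -0.02], [0.001, -0.174, -0.985]]
ft_force: [0.5, -0.0, 0.0]
grip_width: -0.0001
```

```bash
python3 - <<'E'
from h import *
plan(RT,[.517,-.1815,.107])
E
```

```text
t 7.5 p [ 0.5165 -0.1814  0.1105] F [ 0.48 -0.    0.  ] w -0.0001
turn [ 0.0001 -0.0008  0.0001] slide after turn [ 0.      0.0001 -0.0074] slide now [ 0.      0.0001 -0.0074] world [-0.0014  0.0001  0.0073]
```

>>> jog_arm(dr=[[0,0,0],[0,0,0],[0,0,0],[0,0,0],[0,0,0],[0,0,0],[0,0,0],[0,0,0],[0,0,0],[0,0,0]], slide=[[0,0,0.001],[0,0,0.001],[0,0,0.001],[0,0,0.0005],[0,0,0],[0,0,0],[0,0,0],[0,0,0],[0,0,0],[0,0,0]], gripper=[-1,-1,-1,-1,-1,-1,-1,-1,-1,-1])

```text
time_s: 8.5
position: [0.5171, -0.1816, 0.1083]
tool_rot: [[-0.109, -0.979, 0.173], [-0.994, 0.107, -0.02], [0.002, -0.175, -0.985]]
ft_force: [-5.0, 1.6, 10.0]
grip_width: -0.0002
```

```bash
python3 - <<'E'
from h import *
plan(RT,[.517,-.1815,.107])
d=grab('wrist','wrist6');d=grab('side','side6')
cv2.imwrite('pics/z6.png',cv2.resize(d['pixels'][50:225,220:355],None,fx=3.3,fy=3.3,interpolation=cv2.INTER_CUBIC))
E
```

```text
t 8.5 p [ 0.5171 -0.1816  0.1083] F [-5.05  1.55  9.98] w -0.0002
turn [-0.001  -0.0015  0.0004] slide after turn [-0.0001  0.0003 -0.0097] slide now [-0.      0.0003 -0.0097] world [-0.002   0.0003  0.0095]
```

View pics/z6.png

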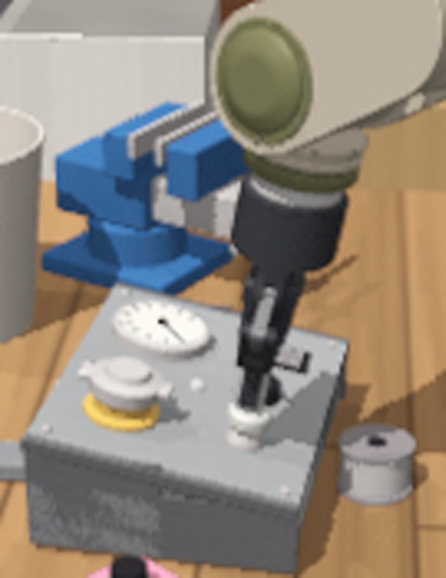

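View pics/wrist6.png

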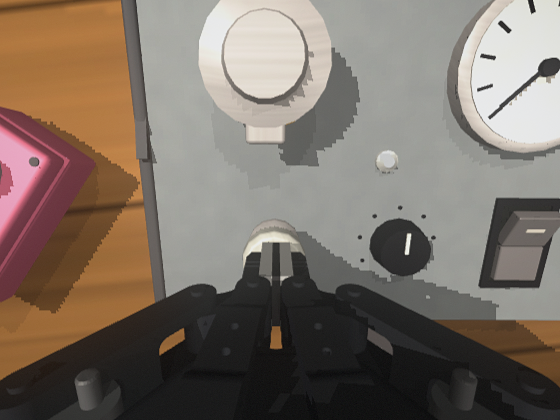

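The force is 10 N with the tip 9.7 mm down, so the knob is home. Retracting, then I'll check that it stayed down.

>>> jog_arm(dr=[[0,0,0],[0,0,0],[0,0,0],[0,0,0],[0,0,0],[0,0,0],[0,0,0],[0,0,0],[0,0,0],[0,0,0]], slide=[[0,0,-0.01],[0,0,-0.025],[0,0,-0.025],[0,0,-0.01],[0,0,0],[0,0,0],[0,0,0],[0,0,0],[0,0,0],[0,0,0]], gripper=[-1,-1,-1,-1,-1,-1,-1,-1,-1,-1])

```text
time_s: 9.6
position: [0.505, -0.1801, 0.176]
tool_rot: [[-0.109, -0.979, 0.172], [-0.994, 0.107, -0.02], [0.001, -0.173, -0.985]]
ft_force: [1.0, 0.1, -0.1]
grip_width: 0.0002
```

```bash
python3 - <<'E'
from h import *
bx=np.array([.0548,.0415,0]);bx/=np.linalg.norm(bx)
th=np.arctan2(bx[1],bx[0]);print(np.degrees(th))
by=np.array([-bx[1],bx[0],0])
Rb=np.column_stack([-by,-bx,[0,0,-1]])
plan(Rb,start+[0,0,.05])
d=grab('wrist','wrist7');print(proj(d,vent),proj(d,vent-.01*n))
d=grab('side','side7');a=cv2.resize(d['pixels'][130:225,220:355],None,fx=4,fy=4,interpolation=cv2.INTER_CUBIC)
cv2.imwrite('pics/z7.png',a)
E
```

```text
37.13662032553443
t 9.6 p [ 0.505  -0.1801  0.176 ] F [ 1.02  0.08 -0.13] w 0.0002
turn [-0.1656 -0.0667 -0.7552] slide after turn [-0.2987 -0.2029  0.041 ] slide now [-0.3565  0.064   0.0301] world [-0.0186  0.3606 -0.041 ]
[272.79060241 226.85763958] [272.90779285 222.14919881]
```

View pics/z7.png

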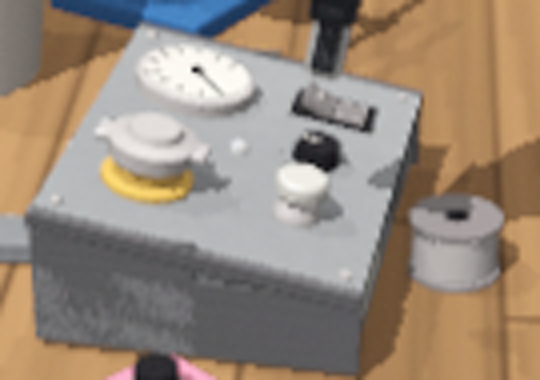

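View pics/wrist7.png

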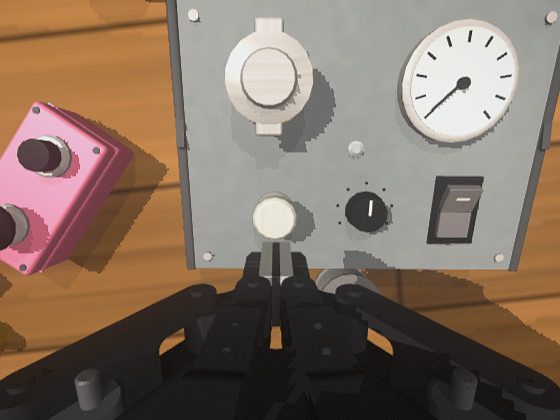

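Both controls hold: the knob's top dropped from y=165 to y=183 in the enlarged side view, and the rocker is on. Turning upright along the box axis next.

>>> jog_arm(dr=[[-0.0276,-0.0111,-0.1259],[-0.0276,-0.0111,-0.1259],[-0.0276,-0.0111,-0.1259],[-0.0276,-0.0111,-0.1259],[-0.0276,-0.0111,-0.1259],[-0.0276,-0.0111,-0.1259],[0,0,0],[-0.033,-0.0225,0],[-0.033,-0.0225,0],[-0.033,-0.0225,0]], slide=[[0,0,0],[0,0,0],[0,0,0],[0,0,0],[0,0,0],[0,0,0],[0,0,0],[0,0,0],[0,0,0],[0,0,0]], gripper=[-1,-1,-1,-1,-1,-1,-1,-1,-1,-1])

```text
time_s: 10.7
position: [0.505, -0.1801, 0.1764]
tool_rot: [[0.597, -0.794, -0.12], [-0.8, -0.6, -0.006], [-0.067, 0.099, -0.993]]
ft_force: [-0.4, -0.6, -0.2]
grip_width: 0.0005
```

```bash
cat >>h.py <<'E'
bx=np.array([.0548,.0415,0]);bx/=np.linalg.norm(bx)
by=np.array([-bx[1],bx[0],0])
Rb=np.column_stack([-by,-bx,[0,0,-1]])
E
python3 - <<'E'
from h import *
plan(Rb,start+[0,0,.05])
E
```

```text
t 10.7 p [ 0.505  -0.1801  0.1764] F [-0.39 -0.57 -0.17] w 0.0005
turn [ 0.0994  0.0672 -0.0038] slide after turn [-0.2987 -0.2029  0.0414] slide now [-0.2967 -0.2059  0.0411] world [-0.0186  0.3606 -0.0414]
```

I put the last three slide rows into the turn list by mistake. That only tilted the tool in free space, so I'll undo the tilt and then slide.

>>> jog_arm(dr=[[0.0994,0.0672,-0.0038],[0,0,0],[0,0,0],[0,0,0],[0,0,0],[0,0,0],[0,0,0],[0,0,0],[0,0,0],[0,0,0]], slide=[[0,0,0],[0,0,0],[-0.033,-0.0225,0],[-0.033,-0.0225,0],[-0.033,-0.0225,0],[-0.033,-0.0225,0],[-0.033,-0.0225,0],[-0.033,-0.0225,0],[-0.033,-0.0225,0],[-0.033,-0.0225,0]], gripper=[-1,-1,-1,-1,-1,-1,-1,-1,-1,-1])

```text
time_s: 11.7
position: [0.4877, 0.1404, 0.1767]
tool_rot: [[0.605, -0.797, -0.0], [-0.797, -0.605, -0.001], [0.0, 0.001, -1.0]]
ft_force: [0.1, 0.7, 0.2]
grip_width: -0.0001
```

```bash
python3 - <<'E'
from h import *
plan(Rb,start+[0,0,.05])
print(observe()['q'])
E
```

```text
t 11.7 p [0.4877 0.1404 0.1767] F [0.11 0.68 0.16] w -0.0001
turn [ 0.0007 -0.0004  0.001 ] slide after turn [-0.0327 -0.0232  0.0417] slide now [-0.0327 -0.0233  0.0417] world [-0.0013  0.0401 -0.0417]
[ 2.69349403e+00  2.10775552e+01  8.72442762e+01 -4.08502108e-02
  7.16972977e+01  5.55128941e+01]
```

>>> jog_arm(dr=[[0,0,0],[0,0,0],[0,0,0],[0,0,0],[0,0,0],[0,0,0],[0,0,0],[0,0,0],[0,0,0],[0,0,0]], slide=[[-0.0165,-0.0115,0],[-0.016,-0.0115,0],[0,0,0.02],[0,0,0.02],[0,0,0.005],[0,0,0],[0,0,0],[0,0,0],[0,0,0],[0,0,0]], gripper=[-1,-1,-1,-1,-1,-1,-1,-1,-1,-1])

```text
time_s: 12.7
position: [0.4867, 0.1787, 0.1319]
tool_rot: [[0.607, -0.795, 0.001], [-0.795, -0.607, 0.0], [0.001, -0.001, -1.0]]
ft_force: [-0.1, 0.6, 0.3]
grip_width: -0.0
```

```bash
python3 - <<'E'
from h import *
plan(Rb,start)
d=grab('wrist','wrist8');print(proj(d,start))
d=grab('top','top8')
cv2.imwrite('pics/z8.png',cv2.resize(d['pixels'][185:295,155:265],None,fx=5,fy=5,interpolation=cv2.INTER_CUBIC))
E
```

```text
t 12.7 p [0.4867 0.1787 0.1319] F [-0.11  0.63  0.27] w -0.0
turn [-0.0013 -0.0006  0.0036] slide after turn [-0.0016 -0.0009  0.0469] slide now [-0.0016 -0.0008  0.0469] world [-0.0003  0.0018 -0.0469]
[271.15334431 228.77037029]
```

View pics/wrist8.png

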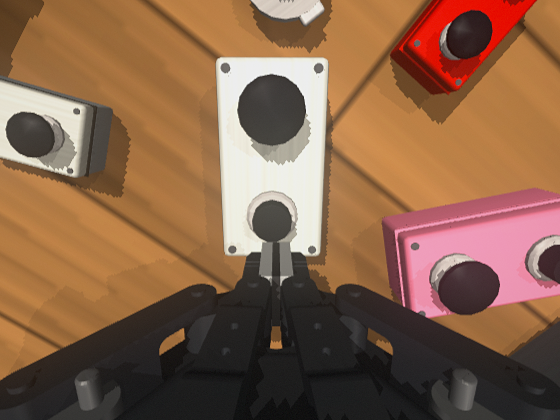

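View pics/z8.png

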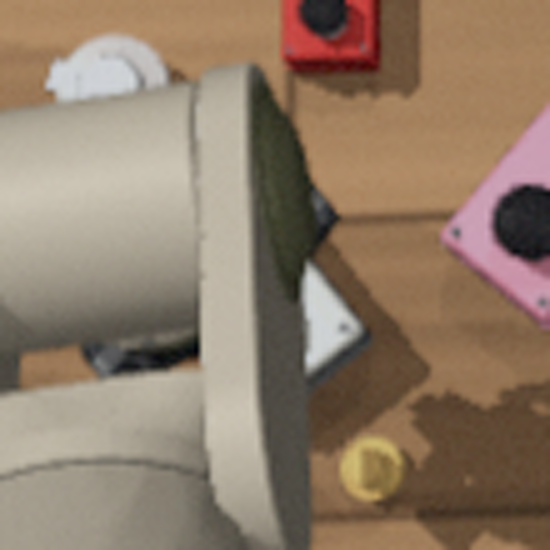

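The button is at (272,221), against a predicted (271,229). I'll shift about 3 mm towards it and go down to just above it.

>>> jog_arm(dr=[[0,0,0],[0,0,0],[0,0,0],[0,0,0],[0,0,0],[0,0,0],[0,0,0],[0,0,0],[0,0,0],[0,0,0]], slide=[[-0.001,-0.003,0],[0,0,0.015],[0,0,0.015],[0,0,0.006],[0,0,0.003],[0,0,0.001],[0,0,0],[0,0,0],[0,0,0],[0,0,0]], gripper=[-1,-1,-1,-1,-1,-1,-1,-1,-1,-1])

```text
time_s: 13.8
position: [0.4884, 0.1814, 0.0917]
tool_rot: [[0.607, -0.795, 0.001], [-0.795, -0.607, 0.0], [0.0, -0.001, -1.0]]
ft_force: [0.5, 0.7, 1.0]
grip_width: -0.0002
```

```bash
python3 - <<'E'
from h import *
plan(Rb,start)
d=grab('wrist','wrist9');print(proj(d,start))
d=grab('side','side9')
cv2.imwrite('pics/z9.png',cv2.resize(d['pixels'][230:350,220:370],None,fx=4,fy=4,interpolation=cv2.INTER_CUBIC))
E
```

```text
t 13.8 p [0.4884 0.1814 0.0917] F [0.46 0.7  1.01] w -0.0002
turn [-0.0011 -0.0004  0.0039] slide after turn [-0.0005  0.0021  0.0067] slide now [-0.0005  0.0021  0.0067] world [-0.002  -0.0009 -0.0067]
[272.14237282 260.29516933]
```

View pics/wrist9.png

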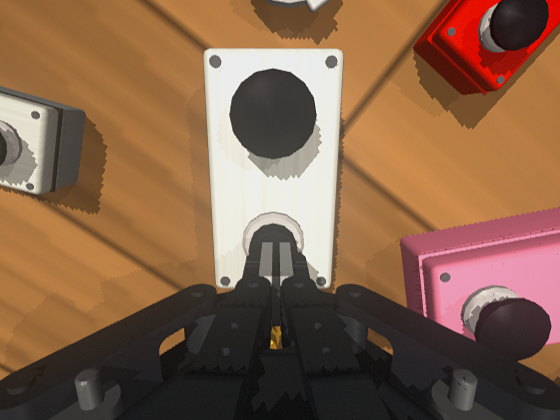

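View pics/z9.png

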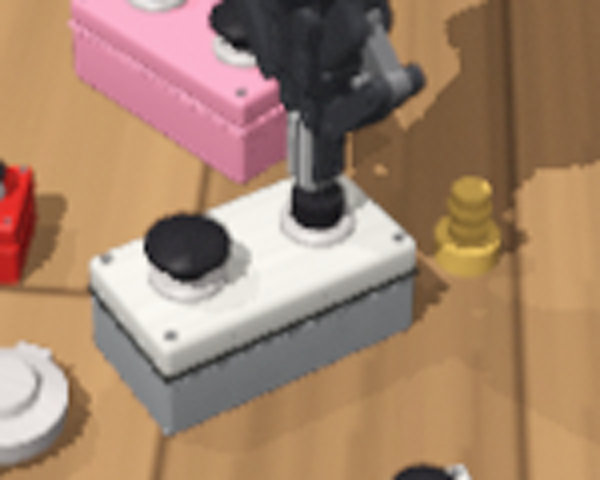

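The tips are above the start button at about (272,245), well clear of the stop. Pressing.

>>> jog_arm(dr=[[0,0,0],[0,0,0],[0,0,0],[0,0,0],[0,0,0],[0,0,0],[0,0,0],[0,0,0],[0,0,0],[0,0,0]], slide=[[0,0,0.003],[0,0,0.0025],[0,0,0.0015],[0,0,0.0015],[0,0,0.0015],[0,0,0.001],[0,0,0.001],[0,0,0],[0,0,0],[0,0,0]], gripper=[-1,-1,-1,-1,-1,-1,-1,-1,-1,-1])

```text
time_s: 14.9
position: [0.4883, 0.1813, 0.0795]
tool_rot: [[0.607, -0.795, 0.001], [-0.795, -0.607, 0.0], [0.0, -0.001, -1.0]]
ft_force: [-2.4, -0.7, 4.8]
grip_width: -0.0001
```

```bash
python3 - <<'E'
from h import *
plan(Rb,start)
E
```

```text
t 14.9 p [0.4883 0.1813 0.0795] F [-2.4  -0.68  4.79] w -0.0001
turn [-0.0006 -0.0001  0.0039] slide after turn [-0.0005  0.002  -0.0055] slide now [-0.0005  0.002  -0.0055] world [-0.0019 -0.0008  0.0055]
```

>>> jog_arm(dr=[[0,0,0],[0,0,0],[0,0,0],[0,0,0],[0,0,0],[0,0,0],[0,0,0],[0,0,0],[0,0,0],[0,0,0]], slide=[[0,0,0.0005],[0,0,0.0005],[0,0,0.0005],[0,0,0.0005],[0,0,0],[0,0,0],[0,0,0],[0,0,0],[0,0,0],[0,0,0]], gripper=[-1,-1,-1,-1,-1,-1,-1,-1,-1,-1])

```text
time_s: 15.9
position: [0.4883, 0.1813, 0.0789]
tool_rot: [[0.607, -0.795, 0.002], [-0.795, -0.607, 0.0], [0.001, -0.002, -1.0]]
ft_force: [-7.7, -1.9, 19.9]
grip_width: -0.0003
```

```bash
python3 - <<'E'
from h import *
plan(Rb,start)
d=grab('side','side10')
cv2.imwrite('pics/z10.png',cv2.resize(d['pixels'][230:350,220:370],None,fx=4,fy=4,interpolation=cv2.INTER_CUBIC))
E
```

```text
t 15.9 p [0.4883 0.1813 0.0789] F [-7.69 -1.86 19.86] w -0.0003
turn [-0.0016 -0.0009  0.0041] slide after turn [-0.0005  0.002  -0.0061] slide now [-0.0005  0.002  -0.0062] world [-0.0019 -0.0008  0.0061]
```

View pics/z10.png

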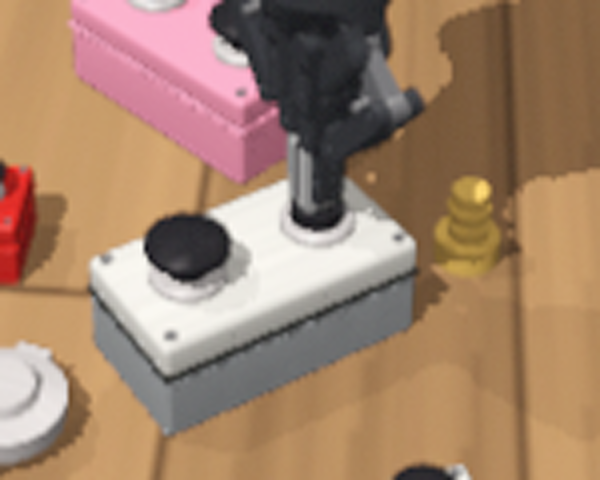

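The button is bottomed: 20 N at 6.1 mm, and in the picture it is sunk in its ring with the box unmoved. Retracting.

>>> jog_arm(dr=[[0,0,0],[0,0,0],[0,0,0],[0,0,0],[0,0,0],[0,0,0],[0,0,0],[0,0,0],[0,0,0],[0,0,0]], slide=[[0,0,-0.004],[0,0,-0.01],[0,0,-0.025],[0,0,-0.035],[0,0,-0.035],[0,0,-0.03],[0,0,0],[0,0,0],[0,0,0],[0,0,0]], gripper=[-1,-1,-1,-1,-1,-1,-1,-1,-1,-1])

```text
time_s: 16.95
position: [0.4879, 0.1813, 0.2153]
tool_rot: [[0.607, -0.795, -0.002], [-0.795, -0.607, 0.0], [-0.001, 0.001, -1.0]]
ft_force: [0.6, 0.4, -0.6]
grip_width: -0.0
```

```bash
python3 - <<'E'
from h import *
plan(Rb,start)
d=grab('side','side11');grab('wrist','wrist11')
a=load('side0')['pixels'];cv2.imwrite('pics/z11.png',np.hstack([cv2.resize(x[130:350,200:370],None,fx=2.3,fy=2.3,interpolation=cv2.INTER_CUBIC) for x in(a,d['pixels'])]))
E
```

```text
t 16.95 p [0.4879 0.1813 0.2153] F [ 0.57  0.37 -0.57] w -0.0
turn [0.0012 0.001  0.0039] slide after turn [-0.0003  0.0016  0.1303] slide now [-0.0002  0.0015  0.1303] world [-0.0015 -0.0008 -0.1303]
```

View pics/z11.png

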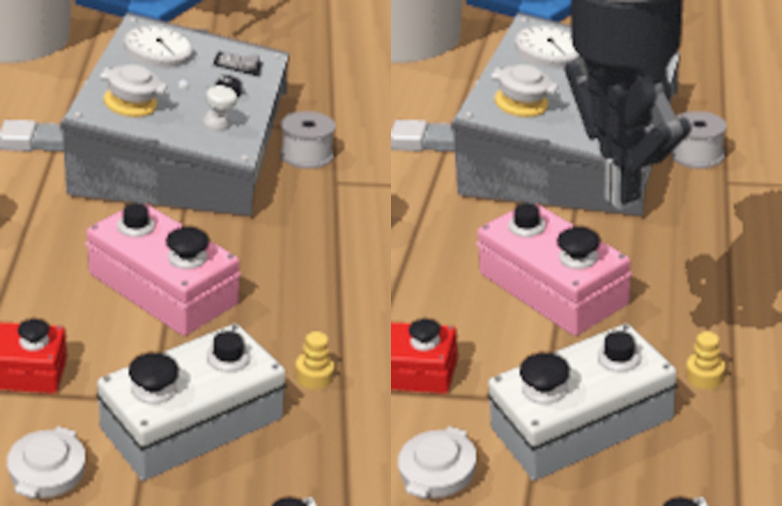

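View pics/side11.png

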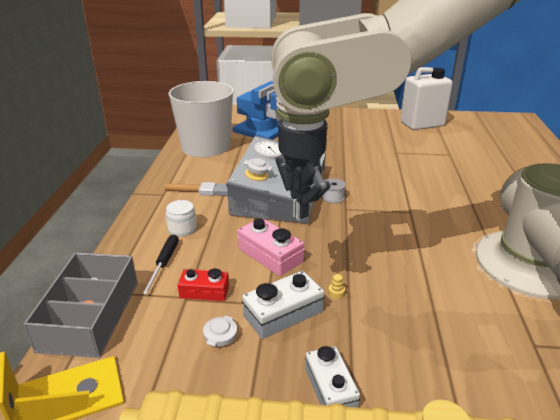

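Start is back up, the box and the other things sit where they were at the beginning, and the arm is clear. Handing in.

```bash
python3 - <<'E'
from h import *
d=load('top0');e=grab('top','top12')
cv2.imwrite('pics/z12.png',cv2.resize(e['pixels'][160:290,310:445],None,fx=4,fy=4))
print(env.close_job())
E
```

```text
the job is handed in; nothing more can be done
None
```

View pics/z12.png

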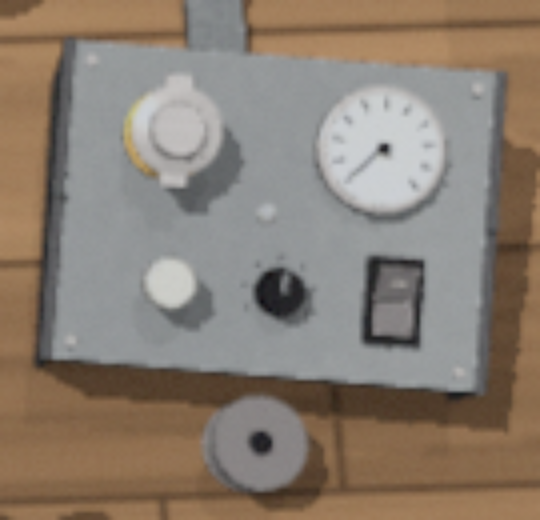

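I switched the rocker on, pushed the vent knob home, pressed start and let it come back up, and handed the job in at about 17 s of the 45 s allowed. `close_job` gives no verdict.

**Presses**
- **Rocker:** the last reading was 5 N, with the far half raised. I then pressed 1.5 mm further, and it stayed on.
- **Vent knob:** it stopped at 10 N, 9.7 mm down by the tip position, and stayed down.
- **Start button:** it bottomed out at 20 N, 6.1 mm in, and came back up when released.

**Last checks:** the final top and side pictures show:
- the rocker is on, the vent knob is down, and start and the mushroom stop are up;
- the control box, spool, spare cap and hose fitting look unmoved (judged by eye, not measured);
- the arm is clear, 13 cm above the box.

**Disagreements and slips:** the wrist camera placed the controls 2–5 mm away from where the top view did, so I aimed in between. I also once entered three slide rows as turns; it only tilted the tool in free space above the tester, and I undid it.

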